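# Shift the mitre saw to its next angle stop

## Robot

A 6-joint arm with a two-finger parallel gripper is mounted at the origin on the work surface. World frame = base frame: x ahead of the robot, y to its left, z up, the work surface at z = 0. Lengths are in m, angles in rad, forces in N, time in s.
With the tool pointing down it reaches from about 0.35 to 0.975 m from the base axis. Payload 4.9 kg.
Tool frame: the origin (TCP) lies midway between the tips of the shut fingers; the grasp point (between the pads) lies 19 mm behind it; z points along the fingers, y is the line along which they close (so a half turn about z gives the same grasp; the last joint's range is limited). The gripper opens to 85 mm and grips with 20 to 120 N. Pads are 22 mm wide; open, the fingers measure 114 mm over their backs; the gripper's body (76 mm by 85 mm) begins 54 mm behind the grasp point. The pads swing forward as they close: fully open they stand 13 mm farther back than shut.
Start: joints at [1.156, 0.053, 1.613, -0, 1.476, -0.119], TCP at [0.182, 0.598, 0.231] pointing down, gripper open.
Joint ranges: [-3.01, 3.01], [-1.01, 2.22], [0.06, 2.58], [-1.02, 4.17], [0.09, 2.62], [-3.14, 3.14]. Speed limits (rad/s): [2.57, 2.57, 3.14, 3.14, 3.14, 3.14].

## Interface

Orientations are given as a unit quaternion [w, x, y, z].
In Python, from plant import state, grab_frame, job_done, cut_out, place_of gives the robot as it stands.
- The arm moves only by the tool jog_arm, never from a script. Its argument "motion" is text: rows parted by semicolons, each of 7 numbers parted by spaces: the opening in per cent of the stroke, from 0 (shut) to 100 (fully open), then the shift along the tool's x, y, z as a fraction of full scale, then the turn, a rotation vector about the tool's x, y, z as a fraction of full scale. A call has exactly 5 rows; each row is the pose to reach, as a shift and turn from the pose commanded when the call began, along the tool's axes at that moment; what a row does not reach only later rows make up. Full scale, the value 1, is 50 cm for a shift and 1.5 rad for a turn. A row lasts 1/8 s, in which the tool goes at most 62.5 mm and 10.7 degrees, less where a joint would pass 70% of its speed; a pose out of reach is approached as far as the arm can. A call with a number of a shift or a turn outside -1 to 1 is refused whole. A call with a gripper value outside its range is refused whole. The fingers move at their own pace and stop on an object; the grip force is fixed at half the most. Time passes only in rows, so rows that repeat a pose let the fingers close, or fill a call up. It gives the time, the measured TCP pose, the force, the opening and the grip force at its end, in the units of the state.
- state(): the state, without advancing time (a new reading comes with each control period).
- grab_frame(name): name is "scene" or "side" or "wrist"; returns a dict with "color" (420x560x3 uint8, red, green, blue), "range_z" (420x560 float32, m along the optical axis (not along the pixel's ray), 0 where there is no reading), "intrinsics" (3x3 intrinsics, pixels), "k1" (the pictures are not rectified: a ray, as slopes to the right and down, at radius r is drawn at 1 + k1 r^2 times it, then the intrinsics apply), "world_from_camera" (4x4, takes a point from camera to world coordinates). Camera axes: x right, y up, looking along -z (the intrinsics and any distortion apply to the point x, -y, -z); pixel columns grow to the right and rows downward; lengths in m; the calibration is good to about 2 mm. A picture is of the moment at which its call begins.
- job_done(): hands the job in; it is judged then, once.
Trained networks look in the newest picture that a camera, given by its name, has taken for a name from the list of things; names that differ only in an ending like _2 or _b are one class to them, and where a whole thing is asked for, a point or a joint stands for the part that bears it (a point fixed in the world has none). Each returns a list of dicts, best first, with "p" (0 to 1); they miss things now and then, are a little off and sometimes report something else, mostly with a low value. They report only what shows in the picture. A call takes as long as a camera call.
- cut_out(camera, thing): "pixels" (420x560 bool, what is visible of it).
- place_of(camera, thing): "at" ([x, y, z] in m, in world coordinates, good to about 4 mm: a listed point, or the origin of a listed thing).
The state is a dict: "time": time; "joint_pos": joint angles; "joint_vel": joint speeds; "joint_efforts": joint torques, N m; "tool_pos": TCP position; "tool_rot": TCP orientation; "contact_force": force on the tool from outside, world axes, zero at the start; "ft_torque": the same for the moment, N m; "gripper_width": opening from 0.0 (shut) to 1.0 (fully open); "grasp_force": force on a finger pad.
Only numpy, scipy, OpenCV 4.12 (cv2) and the standard library are available. Lean on these libraries where they do the work, as an engineer would, in place of code of your own. Each camera call takes 0.05 s, during which the arm holds its last target. There are 200 camera calls.

## Task

The saw is out of its guides and the mitre saw has to be reset for the next cut: hook a fingertip through the orange pull ring, lift the spring index pin out of its hole, swing the saw arm one hole over to the stop marked by the red magnet (not the yellow one), and let the pin drop fully home in that hole. Only hook and push: do not pinch the ring or force it, do not swing past the marked hole towards a farther one, and leave the wooden moulding, the steel tumbler and the tape measure where they are.

Things in the scene. Friction and masses are not known exactly. Their poses are not given: they have to be found in the camera images.
- mitre_base: Hand mitre saw bolted to the bench (does not move): blue cast base, aluminium deck 540 mm long (along y), top 75 mm above the bench, fence, and a steel index quadrant in front of the deck. Origin: on the saw arm's vertical pivot axis at bench height. x points from the operator across the deck (the quadrant lies at -x, towards the robot), y along the deck to the operator's left, z up.
- middle_hole (a point): Middle hole of the index quadrant, at its mouth, 20 mm above the bench. The flat steel quadrant is a ring sector about the pivot, radii 185 to 272 mm, with seven 10 mm holes on a 220 mm radius, 15 degrees (0.2618 rad, 58 mm of arc) apart. The pin starts in this hole.
- saw_arm (a joint): Angle of the grey swing arm about the pivot, rad, positive counter-clockwise seen from above. 0 (the start): it points along the base's -x; at q its end points along (-cos q, -sin q) in the base's frame, so positive carries it to the base's -y side. Pin in a hole: locked, about 1 mm of play. Pin out: swings with slight friction (0.45 N m, 2 N at the ring), stays where left.
- swing_end (a point): Outer end of the swing arm, middle of its end face, 236 mm from the pivot, 34 mm above the bench. The arm is a bar 34 mm wide, top 44 mm above the bench. On it, 140 mm in front of the pivot and 85 mm behind it, stand the two saw guides, 42 mm wide and up to 239 mm above the bench.
- index_pin (a joint): Lift of the spring index pin, m: 0 fully home, 0.016 top of travel. The round-nosed 8 mm pin reaches 10 mm into the hole: clear above 0.010. Let go between holes it rides on the quadrant at 0.010; let go within about 3 mm of a hole it drops in by itself. The spring pushes down with 5 N at home, 9 N at the top, and the weight of pin and ring adds 0.7 N.
- ring_center (a point): Centre of the orange pull ring, rigid on top of the pin (rises and swings with it). Rod 6 mm thick, opening 44 mm, outside 56 mm. Pin home: 104 mm above the bench, 205 mm from the pivot axis. The ring stands across the arm, its top leaning 35 degrees towards the pivot: a finger sloping down and towards the pivot goes through it from the front. Site x: level, towards the pivot; y along the swing; z up.
- ring_top (a point): Middle of the ring's topmost rod, 25 mm from the ring's centre: the place to lift from below. Pin home: 124 mm above the bench, 190 mm from the pivot axis.
- red_magnet: Red round magnet, 19 mm across, 6 mm high, stuck to the quadrant's rim 258 mm from the pivot, in line with the wanted hole: the next one to the left or to the right of the middle hole. Fixed. Origin: centre of its underside.
- yellow_magnet: Yellow magnet of the same size, in line with the hole next to the middle one on the other side (another job's stop). Fixed. Origin: centre of its underside.
- moulding: Length of pale wooden moulding, 28 x 400 x 20 mm, lying loose on the deck along the fence. Origin: centre of its underside. To be left alone.
- tumbler: Stainless steel tumbler, 74 mm across, 105 mm high, standing on the bench to the left of the quadrant. Origin: centre of its underside. To be left alone.
- tape_measure: Blue tape measure, 72 x 66 x 38 mm, lying on the bench to the right of the quadrant. Origin: centre of its underside. To be left alone.

How it is judged:
By the outcome, as a careful person would: the job done as asked, in the order asked, and still so for the second after the job is handed in, with the robot touching nothing.
It also fails if it takes over 51 s, if anything falls off the work surface, if the arm or the gripper's body presses on something with over 40 N, if the wrist force passes 120 N, or if a joint passes its speed limit or range.

## Working session

There is one attempt and no reset: what is moved stays moved. The work goes in short steps, Python scripts to look and compute and a tool call to move; the robot and the scene stay as the last step left them, time stands still between calls to the robot, and variables do not carry over. Pictures are saved under pics/ and viewed, at most 10 in all, crops included, and the job is handed in when it is done.

Besides the shell and the picture viewer there is one more tool, called after "Request:" as name(argument=value, ...) on one line, values as JSON. jog_arm: Moves the arm, as the interface text tells. Shift numbers are shares of 50 cm and turn numbers shares of 1.5 rad, none past 1 either way. Its arguments: {"type":"object","properties":{"motion":{"type":"string"}},"required":["motion"]}

```bash
ls; mkdir -p pics; python3 - <<'E'
from plant import *
import cv2,numpy as np
s=state();print({k:np.round(v,3) for k,v in s.items()})
ims=[]
for c in ["scene","side"]:
    f=grab_frame(c);ims.append(f["color"][:,:,::-1])
    for n in ["mitre_base","middle_hole","ring_center","ring_top","swing_end","red_magnet","yellow_magnet","tumbler","tape_measure"]:
        print(c,n,[(round(float(d["p"]),2),np.round(d["at"],3).tolist()) for d in place_of(c,n)[:2]])
cv2.imwrite("pics/a.png",ims[0]);cv2.imwrite("pics/b.png",ims[1])
print(state()["time"])
E
```

```text
pics
{'time': np.float64(0.0), 'joint_pos': array([ 1.156,  0.053,  1.614, -0.   ,  1.476, -0.119]), 'joint_vel': array([ 0.001, -0.   , -0.   , -0.002,  0.001,  0.001]), 'joint_efforts': array([ 0.0000e+00, -3.9367e+01, -3.7018e+01, -0.0000e+00,  7.0000e-03,
        0.0000e+00]), 'tool_pos': array([0.182, 0.597, 0.23 ]), 'tool_rot': array([-0.   ,  0.147,  0.989, -0.001]), 'contact_force': array([-0.575,  0.138,  0.274]), 'ft_torque': array([0.038, 0.007, 0.019]), 'grasp_force': np.float64(0.0), 'gripper_width': np.float64(1.002)}
scene mitre_base [(0.59, [0.782, 0.077, 0.001])]
scene middle_hole [(0.87, [0.571, 0.133, 0.016])]
scene ring_center [(0.49, [0.587, 0.14, 0.102])]
scene ring_top [(0.65, [0.6, 0.132, 0.123])]
scene swing_end [(0.68, [0.558, 0.145, 0.036])]
scene red_magnet [(0.61, [0.566, 0.212, 0.022])]
scene yellow_magnet []
scene tumbler [(0.88, [0.665, 0.376, -0.003]), (0.74, [0.568, 0.214, 0.023])]
scene tape_measure [(0.84, [0.52, -0.14, 0.0])]
side mitre_base [(0.64, [0.785, 0.08, -0.002])]
side middle_hole [(0.64, [0.58, 0.137, 0.022]), (0.51, [0.785, 0.078, 0.003])]
side ring_center [(0.57, [0.592, 0.138, 0.102])]
side ring_top [(0.7, [0.603, 0.133, 0.126])]
side swing_end [(0.95, [0.556, 0.14, 0.033]), (0.53, [0.777, 0.099, 0.076])]
side red_magnet [(0.49, [0.566, 0.208, 0.019])]
side yellow_magnet [(0.63, [0.528, 0.083, 0.016])]
side tumbler [(0.84, [0.672, 0.375, 0.001])]
side tape_measure [(0.64, [0.513, -0.14, 0.003])]
1.0
```

View pics/a.png

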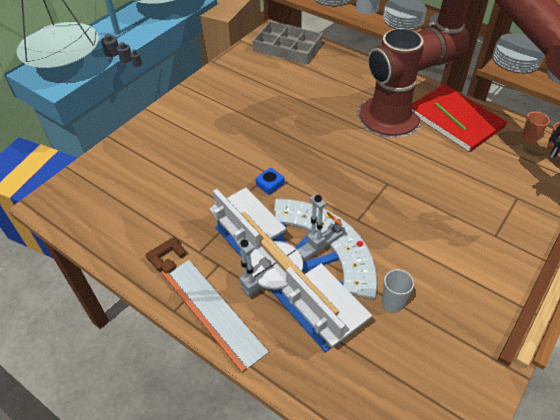

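View pics/b.png

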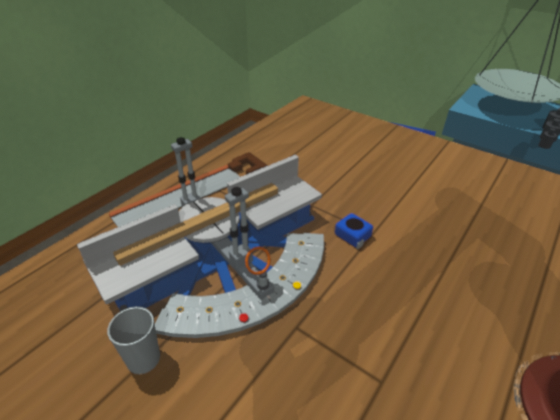

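Scene and side agree: the red magnet (360,243 in scene; 244,318 in side) is on the world +y side, with yellow on the other. The ring is at about (258,262) in the side view. Next I fit the base pose and plan the pre-pose.

```bash
cat > h.py <<'E'
from plant import *
import numpy as np
from scipy.spatial.transform import Rotation as R
from scipy.optimize import least_squares
MODEL={"mitre_base":(0,0,0),"middle_hole":(-.22,0,.02),"ring_center":(-.205,0,.104),"ring_top":(-.19,0,.124),"swing_end":(-.236,0,.034),
"red_magnet":(-.258*np.cos(.2618),.258*np.sin(.2618),.02),"yellow_magnet":(-.258*np.cos(.2618),-.258*np.sin(.2618),.02)}
def fit(obs):  # obs: list of (name, xyz) -> pivot x,y, yaw
    f=lambda p:np.ravel([(R.from_euler('z',p[2]).apply(MODEL[n])+[p[0],p[1],0]-a)[:2] for n,a in obs])
    r=least_squares(f,[.783,.078,-.278],loss='soft_l1',f_scale=.004); return r.x,f(r.x).reshape(-1,2)
def pose(p,q,back,lift=0,heading=None,pitch=35,fy=.0498,fz=-.013):
    """TCP pose with the +y finger's tip `back` m before the ring centre, arm at q"""
    a=p[2]+q; c=np.array([p[0],p[1],0])+R.from_euler('z',a).apply([-.205,0,.104+lift])
    h=a if heading is None else heading; t=np.radians(pitch)
    z=np.array([np.cos(t)*np.cos(h),np.cos(t)*np.sin(h),-np.sin(t)]); y=np.array([-np.sin(h),np.cos(h),0])
    M=R.from_matrix(np.c_[np.cross(y,z),y,z]); return c-back*z-M.apply([0,fy,fz]),M
def jog(T,M):
    s=state(); q=s["tool_rot"]; C=R.from_quat([q[1],q[2],q[3],q[0]])
    print("from",np.round(s["tool_pos"],4),"to",np.round(T,4),"shift",np.round(C.inv().apply(T-s["tool_pos"])/.5,4),"turn",np.round((C.inv()*M).as_rotvec()/1.5,4))
E
python3 - <<'E'
from h import *
obs=[("mitre_base",(.782,.077)),("middle_hole",(.571,.133)),("ring_center",(.587,.14)),("ring_top",(.6,.132)),("swing_end",(.558,.145)),("red_magnet",(.566,.212)),
("mitre_base",(.785,.08)),("middle_hole",(.58,.137)),("ring_center",(.592,.138)),("ring_top",(.603,.133)),("swing_end",(.556,.14)),("red_magnet",(.566,.208)),("yellow_magnet",(.528,.083))]
p,r=fit([(n,np.array([*a,0])) for n,a in obs]);print(p.tolist());print(np.round(r*1000,1).tolist())
jog(*pose(p,0,.06))
E
```

```text
[0.7851132422171624, 0.07813503559955522, -0.2813476352897611]
[[3.1, 1.1], [2.8, 6.2], [1.2, -4.9], [2.6, -1.1], [0.4, -1.3], [-1.8, -0.5], [0.1, -1.9], [-6.2, 2.2], [-3.8, -2.9], [-0.4, -2.1], [2.4, 3.7], [-1.8, 3.5], [-0.8, 0.2]]
from [0.1822 0.5978 0.2313] to [0.5374 0.0979 0.131 ] shift [-0.971  -0.7494  0.2007] turn [-0.0046 -0.6399 -0.0089]
```

Request:
jog_arm(motion="100 -0.2 -0.15 0.0 0 0 0; 100 -0.4 -0.3 0.0 0 -0.1 0; 100 -0.6 -0.45 0.0 0 -0.2 0; 100 -0.8 -0.6 0.0 0 -0.3 0; 100 -0.9 -0.75 0.0 0 -0.4 0")

```text
time: 1.62
tool_pos: [0.3632, 0.3414, 0.2323]
tool_rot: [0.295, 0.141, 0.944, -0.043]
contact_force: [0.5, -0.9, -0.9]
gripper_width: 1.002
grasp_force: 0.0
```

```bash
python3 - <<'E'
from h import *
p=[.7851,.0781,-.2813]
jog(*pose(p,0,.06)); s=state(); print(s["time"],np.round(s["joint_pos"],3),s["contact_force"])
E
```

```text
from [0.3632 0.3414 0.2323] to [0.5373 0.0979 0.131 ] shift [-0.2754 -0.3648  0.4366] turn [-0.006  -0.2363 -0.0072]
1.625 [ 0.903 -0.38   2.077 -0.591  1.256 -0.238] [ 0.54883327 -0.88633106 -0.87746564]
```

Request:
jog_arm(motion="100 -0.07 -0.08 0.08 0 -0.06 0; 100 -0.14 -0.17 0.16 0 -0.12 0; 100 -0.2 -0.25 0.24 0 -0.18 0; 100 -0.26 -0.33 0.33 0 -0.236 0; 100 -0.275 -0.365 0.38 0 -0.236 0")

```text
time: 2.25
tool_pos: [0.5197, 0.1018, 0.1507]
tool_rot: [0.454, 0.131, 0.879, -0.068]
contact_force: [0.5, 1.0, 0.4]
gripper_width: 0.999
grasp_force: 0.0
```

```bash
python3 - <<'E'
from h import *
p=[.7851,.0781,-.2813]
jog(*pose(p,0,.06)); s=state(); print(s["time"],np.round(s["joint_pos"],3),s["contact_force"])
E
```

```text
from [0.5197 0.1018 0.1507] to [0.5373 0.0979 0.131 ] shift [0.0113 0.0028 0.0523] turn [-0.0081 -0.004  -0.0056]
2.25 [ 0.293 -0.492  2.417 -0.975  0.579 -0.312] [0.51866408 1.04814006 0.40341039]
```

```bash
python3 - <<'E'
from h import *
p=[.7851,.0781,-.2813]
jog(*pose(p,0,.05,heading=-.27,pitch=46))
E
```

```text
from [0.5197 0.1018 0.1507] to [0.5501 0.0939 0.1306] shift [-0.0036  0.0026  0.0745] turn [-0.0133  0.124  -0.0113]
```

Request:
jog_arm(motion="100 0 0 0 -0.013 0.06 -0.01; 100 0 0 0 -0.013 0.124 -0.011; 100 -0.002 0.002 0.04 -0.013 0.124 -0.011; 100 -0.004 0.003 0.0745 -0.013 0.124 -0.011; 100 -0.004 0.003 0.0745 -0.013 0.124 -0.011")

```text
time: 2.88
tool_pos: [0.5505, 0.0953, 0.1314]
tool_rot: [0.37, 0.125, 0.919, -0.051]
contact_force: [-0.4, 0.0, -1.3]
gripper_width: 0.997
grasp_force: 0.0
```

```bash
python3 - <<'E'
from h import *
import cv2
p=[.7851,.0781,-.2813]
jog(*pose(p,0,.05,heading=-.27,pitch=46)); s=state(); print(s["time"],np.round(s["joint_pos"],3),s["contact_force"])
ims=[];obs=[]
for c in ["wrist","side"]:
    f=grab_frame(c);ims.append(f["color"][:,:,::-1])
    for n in ["ring_center","ring_top","swing_end","red_magnet","yellow_magnet","middle_hole","mitre_base"]:
        for k in range(2):
            d=place_of(c,n)[:1]
            if d: obs.append((n,np.array(d[0]["at"])));print(c,n,round(float(d[0]["p"]),2),np.round(d[0]["at"],4).tolist())
            if k==0 and c=="side":break
p,r=fit(obs);print(p,np.round(r*1000,1).tolist())
cv2.imwrite("pics/c.png",ims[0]);cv2.imwrite("pics/d.png",cv2.resize(ims[1][200:350,150:350],None,fx=4,fy=4))
E
```

```text
from [0.5505 0.0953 0.1314] to [0.5501 0.0939 0.1306] shift [ 0.0012 -0.003   0.0011] turn [-0.0009 -0.0011 -0.0004]
2.875 [ 0.195 -0.365  2.294 -0.599  0.587 -0.707] [-0.4143456   0.02934204 -1.26342434]
wrist ring_center 0.42 [0.7725, 0.0981, 0.0745]
wrist ring_center 0.42 [0.7725, 0.0981, 0.0745]
wrist ring_top 0.55 [0.6033, 0.1289, 0.125]
wrist ring_top 0.55 [0.6033, 0.1289, 0.125]
wrist swing_end 0.82 [0.5584, 0.1451, 0.0361]
wrist swing_end 0.82 [0.5584, 0.1451, 0.0361]
wrist red_magnet 0.92 [0.5623, 0.2119, 0.0204]
wrist red_magnet 0.92 [0.5623, 0.2119, 0.0204]
wrist yellow_magnet 0.64 [0.5326, 0.0839, 0.0197]
wrist yellow_magnet 0.64 [0.5326, 0.0839, 0.0197]
wrist middle_hole 0.8 [0.5761, 0.1391, 0.0209]
wrist middle_hole 0.8 [0.5761, 0.1391, 0.0209]
wrist mitre_base 0.76 [0.7813, 0.0787, 0.0015]
wrist mitre_base 0.76 [0.7813, 0.0787, 0.0015]
side ring_top 0.68 [0.6065, 0.1294, 0.1232]
side swing_end 0.79 [0.5595, 0.1398, 0.0313]
side yellow_magnet 0.45 [0.5281, 0.0794, 0.0207]
side middle_hole 0.85 [0.5817, 0.1369, 0.0219]
side mitre_base 0.78 [0.7871, 0.0757, -0.0002]
[ 0.78719546  0.07761729 -0.27737617] [[-182.5, 35.7], [-182.5, 35.7], [1.2, 0.7], [1.2, 0.7], [1.8, -2.9], [1.8, -2.9], [3.5, -1.8], [3.5, -1.8], [-3.4, -2.3], [-3.4, -2.3], [-0.5, -1.2], [-0.5, -1.2], [5.9, -1.1], [5.9, -1.1], [-2.0, 0.2], [0.7, 2.4], [1.1, 2.2], [-6.1, 1.0], [0.1, 1.9]]
```

View pics/c.png

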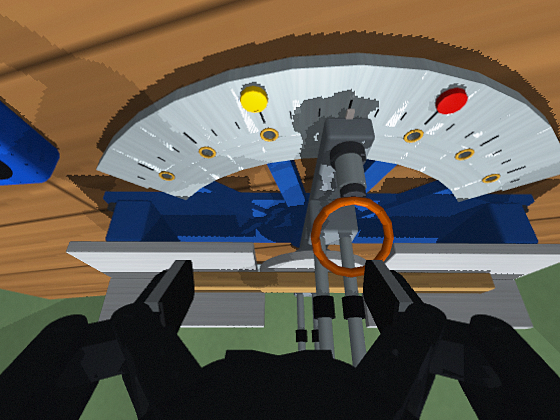

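View pics/d.png

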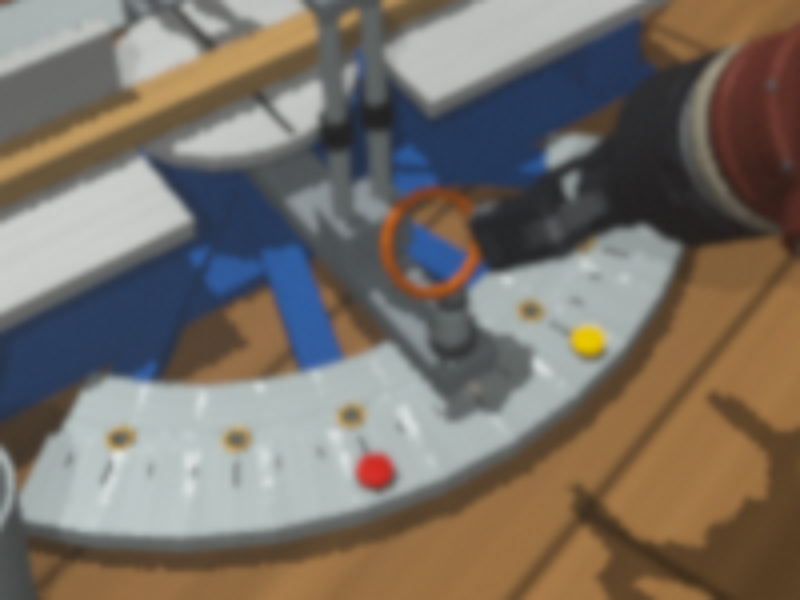

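The wrist view shows the ring at (354,236) in front of the right (+y) finger, whose tip is near (377,265), with the red magnet at (452,100). I measure the ring and fingertip from the wrist depth.

```bash
cat >> h.py <<'E'
import cv2
def cloud(f):
    v,u=np.mgrid[:420,:560]; K=np.array(f["intrinsics"])
    d=cv2.undistortPoints(np.stack([u,v],-1).reshape(-1,1,2).astype(np.float64),K,np.array([f["k1"],0,0,0,0.])).reshape(420,560,2)
    z=f["range_z"]; P=np.stack([d[...,0]*z,-d[...,1]*z,-z],-1); T=np.array(f["world_from_camera"])
    P=P@T[:3,:3].T+T[:3,3]; return P,z>0,T[:3,3]
def ring(f):
    P,ok,cam=cloud(f); c=f["color"].astype(int)
    m=ok&(c[...,0]>110)&(c[...,0]>1.7*c[...,1])&(c[...,1]>1.3*c[...,2])
    x=P[m]; x=x[(x[:,2]>.07)&(x[:,2]<.16)]; x=x[np.linalg.norm(x-np.median(x,0),axis=1)<.04]
    x=x+.0022*(x-cam)/np.linalg.norm(x-cam,axis=1)[:,None]
    n=np.linalg.svd(x-x.mean(0))[2][2]; n*=np.sign(n[0])
    g=lambda c:np.hypot(np.hypot(*( (x-c)-np.outer((x-c)@n,n)).T[:2]) if 0 else np.linalg.norm((x-c)-np.outer((x-c)@n,n),axis=1)-.025,(x-c)@n)
    r=least_squares(g,x.mean(0),loss='soft_l1',f_scale=.002); return r.x,n,len(x),g(r.x).mean()
E
sed -i 's/np.hypot(np.hypot.*if 0 else np/np.hypot(np/' h.py
python3 - <<'E'
from h import *
for c in ["wrist","side"]:
    f=grab_frame(c); 
    try: print(c,[np.round(v,4) for v in ring(f)])
    except Exception as e: print(c,e)
    s=state(); q=s["tool_rot"];C=R.from_quat([q[1],q[2],q[3],q[0]])
    P,ok,_=cloud(f); t=C.inv().apply((P.reshape(-1,3)-s["tool_pos"]))
    m=ok.ravel()&(f["color"].reshape(-1,3).max(1)<90)&(t[:,1]>.025)&(t[:,1]<.08)&(abs(t[:,0])<.03)&(t[:,2]>-.06)&(t[:,2]<.005)
    t=t[m]
    if len(t):
        for lo in np.arange(-.06,.005,.01):
            k=t[(t[:,2]>=lo)&(t[:,2]<lo+.01)]
            if len(k)>5: print(round(lo,3),len(k),np.round(np.percentile(k,[2,98],axis=0),4).tolist())
E
```

```text
wrist [array([0.5904, 0.1365, 0.1057]), array([ 0.7881, -0.2298, -0.571 ]), np.int64(1446), np.float64(0.0015)]
-0.06 796 [[0.0013, 0.043, -0.0599], [0.0129, 0.0671, -0.0502]]
-0.05 721 [[-0.0092, 0.0428, -0.0497], [0.0108, 0.0561, -0.0402]]
-0.04 727 [[-0.0109, 0.0429, -0.0399], [0.0107, 0.0563, -0.0302]]
-0.03 553 [[-0.0112, 0.0429, -0.0299], [0.0106, 0.056, -0.0202]]
-0.02 179 [[-0.0109, 0.0429, -0.0199], [0.0102, 0.0488, -0.0141]]
side [array([0.5913, 0.1361, 0.1044]), array([ 0.7895, -0.229 , -0.5694]), np.int64(123), np.float64(0.0016)]
```

```bash
python3 - <<'E'
from h import *
p=[.7873,.0785,-.283]
for b in (.04,-.018): jog(*pose(p,0,b,.001,heading=-.27,pitch=46,fy=.0495,fz=-.0135))
E
```

```text
from [0.5506 0.0958 0.1322] to [0.5595 0.0929 0.1241] shift [-0.0021 -0.0008  0.0247] turn [-0.      0.     -0.0002]
from [0.5506 0.0958 0.1322] to [0.5983 0.0822 0.0823] shift [-0.0021 -0.0008  0.1407] turn [-0.      0.     -0.0002]
```

Request:
jog_arm(motion="100 -0.002 -0.001 0.025 0 0 0; 100 -0.002 -0.001 0.055 0 0 0; 100 -0.002 -0.001 0.085 0 0 0; 100 -0.002 -0.001 0.115 0 0 0; 100 -0.002 -0.001 0.14 0 0 0")

```text
time: 4.75
tool_pos: [0.5984, 0.082, 0.0821]
tool_rot: [0.371, 0.125, 0.919, -0.05]
contact_force: [-0.7, 0.1, -0.5]
gripper_width: 1.0
grasp_force: 0.0
```

```bash
python3 - <<'E'
from h import *
import cv2
p=[.7873,.0785,-.283]
f=grab_frame("side");cv2.imwrite("pics/e.png",cv2.resize(f["color"][200:350,150:350,::-1],None,fx=4,fy=4))
f=grab_frame("wrist");print(ring(f)); s=state(); print(s["time"],np.round(s["joint_pos"],3),s["contact_force"],s["tool_pos"])
cv2.imwrite("pics/e2.png",f["color"][:,:,::-1])
for l in (.011,.018,.024): jog(*pose(p,0,-.018,l,heading=-.27,pitch=46,fy=.0495,fz=-.0135))
E
```

```text
(array([0.59038401, 0.13655861, 0.10595168]), array([ 0.78883713, -0.23045717, -0.56975914]), 2665, np.float64(0.0014643479698815357))
4.85 [ 0.142 -0.148  2.22  -0.706  0.444 -0.609] [-0.63250965 -0.51592444 -0.22906425] [0.59782892 0.08178108 0.08128694]
from [0.5978 0.0818 0.0813] to [0.5983 0.0822 0.0923] shift [-0.0159  0.0011 -0.0154] turn [-0.0008 -0.0013 -0.0001]
from [0.5978 0.0818 0.0813] to [0.5983 0.0822 0.0993] shift [-0.0256  0.0011 -0.0255] turn [-0.0008 -0.0013 -0.0001]
from [0.5978 0.0818 0.0813] to [0.5983 0.0822 0.1053] shift [-0.0339  0.001  -0.0341] turn [-0.0008 -0.0013 -0.0001]
```

View pics/e2.png

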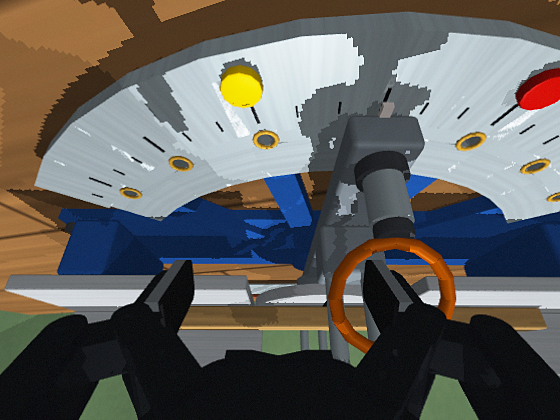

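The fingertip (about 385,290) is inside the ring (centred near 393,295) with no contact force. Next I lift.

Request:
jog_arm(motion="100 -0.006 0.001 -0.006 0 0 0; 100 -0.011 0.001 -0.011 0 0 0; 100 -0.016 0.001 -0.016 0 0 0; 100 -0.021 0.001 -0.021 0 0 0; 100 -0.021 0.001 -0.021 0 0 0")

```text
time: 5.48
tool_pos: [0.5973, 0.0825, 0.0963]
tool_rot: [0.37, 0.125, 0.919, -0.051]
contact_force: [-2.4, 0.7, -2.8]
gripper_width: 1.0
grasp_force: 1.8
```

```bash
python3 - <<'E'
from h import *
f=grab_frame("wrist");print(ring(f)[0]); s=state(); print(s["time"],s["contact_force"],s["tool_pos"])
print(ring(grab_frame("side"))[0])
E
```

```text
[0.59032465 0.13631238 0.10588729]
5.525 [-3.11019164  0.39795246 -2.85683581] [0.59742169 0.08251845 0.09627748]
[0.59129345 0.13582968 0.10437251]
```

Request:
jog_arm(motion="100 -0.004 0 -0.004 0 0 0; 100 -0.008 0 -0.008 0 0 0; 100 -0.012 0 -0.012 0 0 0; 100 -0.016 0 -0.016 0 0 0; 100 -0.016 0 -0.016 0 0 0")

```text
time: 6.2
tool_pos: [0.5976, 0.0824, 0.1076]
tool_rot: [0.37, 0.125, 0.919, -0.051]
contact_force: [-4.4, 2.5, -8.3]
gripper_width: 1.0
grasp_force: 4.7
```

```bash
python3 - <<'E'
from h import *
f=grab_frame("wrist");print(ring(f)[0]); s=state(); print(s["time"],s["contact_force"],s["tool_pos"])
print(ring(grab_frame("side"))[0])
E
```

```text
[0.59032338 0.13623999 0.11686125]
6.25 [-3.78397229  2.0860874  -8.9381824 ] [0.59758828 0.08236005 0.10753204]
[0.59139586 0.13542576 0.11544159]
```

```bash
cat >> h.py <<'E'
def swing(p,C0,T0,q0,qs,dh,lifts):
    """rows carrying the tool round with the ring top from arm angle q0; dh heading change share"""
    rt=lambda q:np.array([p[0],p[1],0])+R.from_euler('z',p[2]+q).apply([-.19,0,.133])
    for q,l in zip(qs,lifts):
        Z=R.from_euler('z',dh*(q-q0)); T=rt(q)+Z.apply(T0-rt(q0))+[0,0,l]
        print(round(q,3),np.round(C0.inv().apply(T-T0)/.5,4),np.round((C0.inv()*Z*C0).as_rotvec()/1.5,4))
def cur():
    s=state(); q=s["tool_rot"]; return R.from_quat([q[1],q[2],q[3],q[0]]),s["tool_pos"]
E
python3 - <<'E'
from h import *
p=[.7873,.0785,-.283]
C,T=cur(); swing(p,C,T,0,[0,-.035,-.07,-.105,-.14],.5,[.002]*5)
E
```

```text
0 [-0.0028 -0.     -0.0029] [0. 0. 0.]
-0.035 [-0.0018  0.0131 -0.0038] [0.0081 0.     0.0084]
-0.07 [-0.0012  0.0262 -0.0044] [0.0162 0.     0.0168]
-0.105 [-0.0009  0.0393 -0.0047] [0.0243 0.     0.0252]
-0.14 [-0.001   0.0524 -0.0047] [0.0323 0.     0.0336]
```

Request:
jog_arm(motion="100 -0.003 0 -0.003 0 0 0; 100 -0.002 0.013 -0.004 0.008 0 0.008; 100 -0.001 0.026 -0.004 0.016 0 0.017; 100 -0.001 0.039 -0.005 0.024 0 0.025; 100 -0.001 0.052 -0.005 0.032 0 0.034")

```text
time: 6.92
tool_pos: [0.6029, 0.1074, 0.1092]
tool_rot: [0.368, 0.158, 0.914, -0.064]
contact_force: [-7.5, -0.5, -9.0]
gripper_width: 1.005
grasp_force: 4.9
```

```bash
python3 - <<'E'
from h import *
p=[.7873,.0785,-.283]
for c in ("wrist","side"):
    r=ring(grab_frame(c)); print(c,np.round(r[0],4),"q",np.round(np.arctan2(p[1]-r[0][1],p[0]-r[0][0])-p[2],4),"n",np.arctan2(r[1][1],r[1][0])-p[2])
s=state(); print(s["time"],s["contact_force"],s["tool_pos"],np.round(s["joint_pos"],3))
C,T=cur(); swing(p,C,T,-.14,[-.17,-.2,-.23,-.262,-.262],.5,[0]*5)
E
```

```text
wrist [0.5997 0.1619 0.1184] q -0.1355 n -0.13129358682630293
side [0.6013 0.1625 0.1175] q -0.1411 n -0.14367542925875332
7.025 [-5.95177842  2.06845531 -8.23259184] [0.6033039  0.10825772 0.10952842] [ 0.226 -0.142  2.158 -0.75   0.577 -0.477]
-0.17 [ 0.0003  0.0112 -0.0003] [ 0.0069 -0.      0.0072]
-0.2 [ 0.0003  0.0223 -0.0003] [ 0.0139 -0.      0.0144]
-0.23 [ 0.0001  0.0335 -0.0001] [ 0.0208 -0.      0.0216]
-0.262 [-0.0004  0.0453  0.0004] [ 0.0282 -0.      0.0293]
-0.262 [-0.0004  0.0453  0.0004] [ 0.0282 -0.      0.0293]
```

Request:
jog_arm(motion="100 0 0.011 0 0.007 0 0.007; 100 0 0.022 0 0.014 0 0.014; 100 0 0.033 0 0.021 0 0.022; 100 0 0.043 0 0.027 0 0.028; 100 0 0.043 0 0.027 0 0.028")

```text
time: 7.65
tool_pos: [0.6106, 0.1288, 0.1096]
tool_rot: [0.366, 0.184, 0.909, -0.073]
contact_force: [-5.7, 2.0, -9.8]
gripper_width: 1.001
grasp_force: 5.1
```

```bash
cat > m.py <<'E'
from h import *
p=[.7873,.0785,-.283]
for c in ("wrist","side"):
    r=ring(grab_frame(c)); print(c,np.round(r[0],4),"q",np.round(np.arctan2(p[1]-r[0][1],p[0]-r[0][0])-p[2],4),"n",np.arctan2(r[1][1],r[1][0])-p[2])
    for n in ("red_magnet","swing_end"):
        for d in place_of(c,n)[:1]: a=d["at"];print(n,np.round(d["p"],2),np.round(np.arctan2(p[1]-a[1],p[0]-a[0])-p[2],4))
s=state(); print(s["time"],s["contact_force"],s["tool_pos"],np.round(s["joint_pos"],3))
E
python3 m.py
```

```text
wrist [0.6111 0.184  0.1188] q -0.2566 n -0.2529918159521593
red_magnet 0.58 -0.2519
swing_end 0.98 -0.255
side [0.6123 0.1836 0.1177] q -0.2578 n -0.26205614757241485
red_magnet 0.65 -0.2501
swing_end 0.86 -0.2345
7.95 [-6.55615021  3.20548635 -9.48883134] [0.61065092 0.12868445 0.1097542 ] [ 0.284 -0.084  2.105 -0.811  0.646 -0.341]
```

Request:
jog_arm(motion="100 0 0.003 0 0 0 0; 100 0 0.003 0 0 0 0; 100 0.007 0.003 0.007 0 0 0; 100 0.014 0.003 0.014 0 0 0; 100 0.02 0.003 0.02 0 0 0")

```text
time: 8.57
tool_pos: [0.6115, 0.13, 0.0964]
tool_rot: [0.367, 0.184, 0.909, -0.073]
contact_force: [-7.3, 1.5, -6.3]
gripper_width: 0.998
grasp_force: 4.1
```

```bash
python3 m.py
```

```text
wrist [0.6119 0.1853 0.1059] q -0.2638 n -0.2600536031257698
red_magnet 0.63 -0.2579
swing_end 0.59 -0.2566
side [0.6131 0.1849 0.1051] q -0.2654 n -0.2640639248614542
red_magnet 0.51 -0.2453
swing_end 0.85 -0.2471
8.875 [-6.34949916  2.03990517 -5.30254296] [0.61192337 0.13022641 0.09700421] [ 0.287 -0.057  2.106 -0.842  0.627 -0.301]
```

Request:
jog_arm(motion="100 0.004 0 0.004 0 0 0; 100 0.008 0 0.008 0 0 0; 100 0.012 0 0.012 0 0 0; 100 0.012 0 0.012 0 0 0; 100 0.012 0 0.012 0 0 0")

```text
time: 9.5
tool_pos: [0.6128, 0.1299, 0.0897]
tool_rot: [0.368, 0.184, 0.908, -0.073]
contact_force: [-0.5, -0.2, 0.5]
gripper_width: 1.001
grasp_force: 0.0
```

```bash
python3 m.py; python3 -c "
from h import *
f=grab_frame('wrist');cv2.imwrite('pics/f.png',f['color'][:,:,::-1])"
```

```text
wrist [0.6119 0.1855 0.1058] q -0.2647 n -0.26086100866077483
red_magnet 0.88 -0.2561
swing_end 0.62 -0.2644
side [0.6128 0.1851 0.1046] q -0.2653 n -0.2708379630777971
red_magnet 0.49 -0.2467
swing_end 0.79 -0.2385
9.8 [ 0.07347599 -0.16566543 -0.25925951] [0.61165012 0.12976155 0.08829707] [ 0.287 -0.042  2.109 -0.863  0.616 -0.277]
```

View pics/f.png

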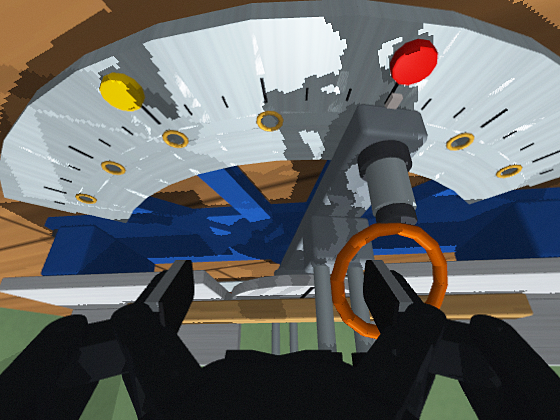

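The pin is home at the red magnet (415,62), in line with the arm, and contact force is zero. I withdraw along the finger.

Request:
jog_arm(motion="100 0 0 -0.03 0 0 0; 100 0 0 -0.07 0 0 0; 100 0 0 -0.12 0 0 0; 100 0 0 -0.2 0 0 0; 100 0 0 -0.24 0 0 0")

```text
time: 10.48
tool_pos: [0.5341, 0.1631, 0.1772]
tool_rot: [0.368, 0.184, 0.908, -0.072]
contact_force: [0.4, 0.1, -0.2]
gripper_width: 1.0
grasp_force: 0.0
```

```bash
python3 m.py; python3 -c "
from h import *
f=grab_frame('side');cv2.imwrite('pics/g.png',cv2.resize(f['color'][120:400,80:380,::-1],None,fx=2,fy=2))"
```

```text
wrist [0.6121 0.1854 0.1056] q -0.2649 n -0.2601163250365784
red_magnet 0.87 -0.258
swing_end 0.9 -0.2576
side [0.6132 0.1852 0.1043] q -0.2669 n -0.26495499266449013
red_magnet 0.58 -0.2455
swing_end 0.78 -0.251
10.775 [-0.60155404 -0.61872185  0.46118013] [0.5345089  0.16172038 0.17367708] [ 0.413 -0.323  2.186 -0.74   0.844 -0.376]
```

View pics/g.png

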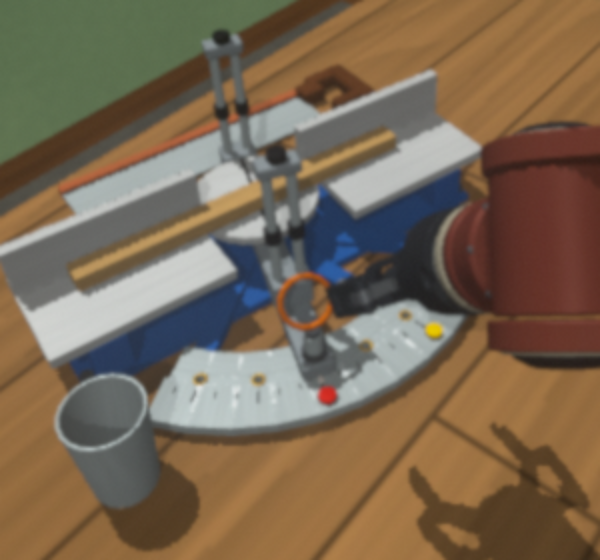

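The side view shows the arm end at the red magnet (328,396), ring at home height, gripper clear, and the tumbler and moulding in place. I hand in the job.

```bash
python3 -c "
from plant import *
print(job_done())"
```

```text
the job is handed in; nothing more can be done
None
```

The pin is fully home in the red-magnet hole and the gripper is clear; the job was handed in at about 11 s of the 51 s allowed, with no verdict returned.

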